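Fit the missing mixing paddle and hold it home

ROBOT

A 7-joint arm with a two-finger parallel gripper is mounted at the origin on the work surface. World frame = base frame: x ahead of the robot, y to its left, z up, the work surface at z = 0. Lengths are in mm, angles in degrees, forces in N, time in s.
With the tool pointing down it reaches from about 425 to 825 mm from the base axis. Payload 3.6 kg.
Tool frame: the origin (TCP) lies on the mounting face of the last link; the fingertips stand 186 mm ahead of it and the grasp point (between the pads) lies ahead of it (arm.grip_depth is the z of the grasp point in the tool frame, in mm); z points along the fingers, x is the direction in which the jaws open and shut, and the axes are right-handed (so a half turn about z gives the same grasp; the last joint's range is limited). The gripper opens to 93 mm and grips with 3 to 60 N. Pads are 15 mm wide; open, the fingers measure 128 mm over their backs; the gripper's body (75 mm by 188 mm) begins 65 mm behind the grasp point.
Start: joints at [65.861, 35.231, -0.722, 81.555, 0.464, 63.22, -2.315], TCP at [250.012, -599.975, 404.74] pointing down, gripper open.
Joint ranges: [-178.69, 178.69], [-17.37, 117.87], [-77.05, 75.6], [15.02, 138.74], [-78.02, 258.01], [0.78, 113.62], [-162.83, 162.83]. Speed limits (degrees/s): [159.86, 159.86, 180, 180, 180, 180, 180].

INTERFACE

Orientations are given as a 3x3 rotation matrix whose columns are the frame's x, y, z axes.
In Python, from bench import read_state, optics, ticket, arm gives the robot as it stands.
- The arm moves only by the tool apply_moves, never from a script. Its argument "motion" is text: rows parted by semicolons, each of 7 numbers parted by spaces: the shift along the world's x, y, z each as a share of 0.25 m, from -1 to 1, then the turn, a rotation vector about the world's x, y, z each as a share of 2 rad, from -1 to 1, then the gripper's target within -1 to 1 (fully open at 1, half-way at 0, shut at -1). A call has 1 to 20 rows; each row is the pose to reach, as a shift and turn from the pose commanded when the call began; what a row does not reach only later rows make up. A row lasts 1/12 s, in which the tool goes at most 41.7 mm and 7.16 degrees, less where a joint would pass 70% of its speed; a pose out of reach is approached as far as the arm can. A call with a number of a shift or a turn outside -1 to 1 is refused whole. A call with a gripper value outside its range is refused whole. The fingers move at their own pace and stop on an object; the grip force is fixed at half the most. Time passes only in rows, so rows that repeat a pose let the fingers close. It gives the time, the measured TCP pose, the force and the opening at its end, in the units of the state.
- read_state(): the state, without advancing time (a new reading comes with each control period).
- optics.read_camera(name): name is "side" or "top" or "wrist"; returns the picture (400x640x3 uint8, red, green, blue); there is no depth.
- optics.camera_params(name): a dict with "intrinsics" (3x3 intrinsics, pixels), "dist" ([k1, k2, p1, p2, k3] as OpenCV has them; the pictures are not rectified), "xyz" and "rotation" of the camera in the world. Camera axes: x right, y down, z forward; pixel columns grow to the right and rows downward; lengths in mm; the calibration is good to about 2 mm. A picture is of the moment at which its call begins: read the wrist's pose just before it. camera_params takes no time and is no camera call; for the wrist camera it gives the pose at the moment of the call.
- ticket.finish_job(): hands the job in, once; it reports no verdict.
The state is a dict: "time": time; "joints": joint angles; "joint_velocities": joint speeds; "joint_torque": joint torques, N m; "tool_pos": TCP position; "ee_rot": TCP orientation; "contact_force": force on the tool from outside, world axes, zero at the start; "ft_torque": the same for the moment, N m; "finger_gap": finger opening in mm.
Only numpy, scipy, OpenCV 4.12 (cv2) and the standard library are available. Lean on these libraries where they do the work, as an engineer would, in place of code of your own. Each camera call takes 0.05 s, during which the arm holds its last target.

TASK

One of the three drive heads on the impression-paste mixer has no paddle. Take the spare paddle from its stand, turn it until its splines mesh with the empty head's slots and slide it down fully home, until its collar sits on the head against the spring. Finish while still holding the paddle's grip and pressing it home (do not let go: the spring would lift it), and leave the jar, the flask and the bowl where they are.

Things in the scene. Friction and masses are not known exactly. Their poses are not given: they have to be found in the camera images.
- spare: Loose spare steel mixing paddle, 102 mm tall, about 90 g, upright in the stand's hole. Origin: centre of its foot's underside, z up its stem. z 0 to 20 mm: splines, a plus of two crossing bars along its x and y, each 26 wide, 7 thick, lower edges rounded. z 20 to 26: round collar, diameter 36. Then a 10 mm stem with wire blades in the xz plane (46 wide, z 28 to 64). z 74 to 102: square grip.
- spare_grip (a point): Centre of the spare's grey square grip, on its axis, 88 mm above its origin; axes as the paddle's. The grip is 20 x 20 mm in plan and 28 mm tall, sides square to the paddle's x and y; it is held there, from above. Splines and grip repeat every quarter turn, so any quarter turn fits.
- stand: White fixed block 90 x 110 mm, 30 mm tall, origin under its centre. A central round hole of 30 mm diameter and 24 mm depth holds the spare's splines loosely; the spare's collar rests on the block's top, its foot 10 mm above the work surface.
- mixer: White fixed mixer base 150 (x) x 320 (y) mm, deck 50 mm above the work surface, origin under its centre. The three drive heads stand on the deck in a row along its y, at -100, 0 and +100 mm, in any order.
- drive_empty: Drive head without paddle: aluminium square hub 44 x 44, 30 mm tall, fixed (does not turn); origin: centre of its underside, on the deck. In its top a plus-shaped socket 26 mm deep: two slots along its x and y, 28 long, 8.6 wide. A spring pin stands in the centre, its top 12 mm below the hub's top. Fully home, a paddle's collar is on the hub's top and its origin 10 mm above this one.
- ejector (a joint): Travel (m) of the spring pin in the empty drive head's socket: 0 when up, growing as the paddle pushes it down; 0.008 when the paddle is fully home; stop at 0.0095. The spring resists with 3.6 N at 0 and 8.4 N at 0.008. Let go, it lifts the paddle 8 mm again.
- drive_full_a: A drive head, same hub, with a paddle already fitted and locked, of the same shape as the spare; its grip's top is 112 mm above this origin (the hub's underside, on the deck). Fixed.
- drive_full_b: The other drive head that already has a paddle; as drive_full_a.
- jar: Bystander: white jar, 72 mm across, 90 mm tall; origin under its centre.
- flask: Bystander: white bottle, 66 mm across, 190 mm tall; origin under its centre.
- bowl: Bystander: green mixing bowl, 110 mm across, 55 mm tall; origin under its centre.
There are look-alikes about, which are no part of the job. Leave any yellow look-alike of the spare alone.

How it is judged (in metres and radians):
On the way, in this order (a step that is already met when the one before it is completed fails the run):
1. the spare paddle is lifted clear of its stand (z of spare in the frame of stand above 0.04 m), for 0.1 s.
2. its splines have meshed: at least 10 mm deep in the empty head's slots (z of spare in the frame of drive_empty below 0.02 m and horizontal distance between spare and drive_empty below 0.003 m), for 0.05 s.
At the end, for the whole second after the job is handed in: The spare is fully home in the empty head within 2 mm (ejector down over 6.5 mm), centred within 2.5 mm, upright, still; the fingers hold it at its grip (within 30 mm of its centre) and press with over 2 N; jar, flask and bowl moved less than 30 mm (value of joint ejector above 0.0065 m and z of spare in the frame of drive_empty below 0.0122 m and horizontal distance between spare and drive_empty below 0.0025 m and angle between spare's own z axis and vertical below 0.06 rad and distance between the grasp point and spare_grip below 0.03 m and contact force between the fingers and spare above 2 N and linear speed of spare below 0.02 m/s and distance of each of jar, flask, bowl from where it was at the start of the episode below 0.03 m); the arm keeps its last pose, push and grip.
It fails at once if jar knocked or moved by more than 30 mm (distance of jar from where it was at the start of the episode above 0.03 m).
It fails at once if flask knocked or moved by more than 30 mm (distance of flask from where it was at the start of the episode above 0.03 m).
It fails at once if bowl knocked or moved by more than 30 mm (distance of bowl from where it was at the start of the episode above 0.03 m).
It also fails if it takes over 38 s, if anything falls off the work surface, if the arm or the gripper's body presses on something with over 40 N, if the wrist force passes 120 N, or if a joint passes its speed limit or range.

## Working session

There is one attempt and no reset: what is moved stays moved. The work goes in short steps, Python scripts to look and compute and a tool call to move; the robot and the scene stay as the last step left them, time stands still between calls to the robot, and variables do not carry over. Pictures are saved under pics/ and viewed, and the job is handed in when it is done.

Besides the shell and the picture viewer there is one more tool, called after ">>>" as a command line: name --argument value ..., lists and objects as JSON in quotes. apply_moves: Moves the arm, as the interface text tells. Shift numbers are shares of 0.25 m and turn numbers shares of 2 rad, none past 1 either way. Its arguments: {"type":"object","properties":{"motion":{"type":"string"}},"required":["motion"]}

```bash
mkdir -p pics; ls
python3 - <<'E'
from bench import read_state, optics, ticket, arm
import cv2
s=read_state(); print(s); print(arm.grip_depth)
for n in("side","top","wrist"):
    p=optics.camera_params(n); print(n,p)
    im=optics.read_camera(n); cv2.imwrite(f"pics/{n}0.png",im[:,:,::-1])
E
```

```text
pics
{'time': 0.0, 'joints': array([65.86205225, 35.28819537, -0.72370493, 81.63713577,  0.46387045,
       63.21800248, -2.31441264]), 'joint_velocities': array([-0.05098373,  0.00529889, -0.01326045,  0.09306375, -0.09874161,
       -0.03608874, -0.07136845]), 'joint_torque': array([-6.48131106e-06, -4.58932507e+01,  2.08889195e-01, -1.65740240e+01,
       -6.12057466e-02,  2.03511177e-02,  1.92784632e-04]), 'tool_pos': array([ 249.90434637, -599.71726672,  403.61670018]), 'ee_rot': array([[ 3.84685923e-01, -9.23047027e-01, -9.62451294e-04],
       [-9.23044273e-01, -3.84687126e-01,  2.25494397e-03],
       [-2.45166195e-03,  2.09399511e-05, -9.99996994e-01]]), 'contact_force': array([-0.19261124, -0.26536013,  0.57076405]), 'ft_torque': array([ 0.01600582,  0.03754108, -0.05147107]), 'finger_gap': 93.05075340337613}
167.3
side {'intrinsics': array([[476.72455701,   0.        , 320.63991785],
       [  0.        , 476.72455701, 204.61721823],
       [  0.        ,   0.        ,   1.        ]]), 'dist': array([-0.14104478,  0.        ,  0.        ,  0.        ,  0.        ]), 'xyz':
[... 456 characters left out ...]
 ]), 'xyz': array([ 536.11322447,  -11.74048642, 1195.39049512]), 'rotation': array([[-0.00478131, -0.99799929,  0.06304416],
       [-0.99997547,  0.00509447,  0.00480752],
       [-0.00511908, -0.06301962, -0.99799916]])}
wrist {'intrinsics': array([[352.35940912,   0.        , 322.52768147],
       [  0.        , 352.35940912, 195.26601828],
       [  0.        ,   0.        ,   1.        ]]), 'dist': array([-0.07205879,  0.        ,  0.        ,  0.        ,  0.        ]), 'xyz': array([ 314.27131843, -573.0198413 ,  383.59590961]), 'rotation': array([[ 0.38356716, -0.8933507 , -0.2340956 ],
       [-0.92350971, -0.37171292, -0.09465363],
       [-0.00245748,  0.25249559, -0.96759492]])}
```

View pics/top0.png

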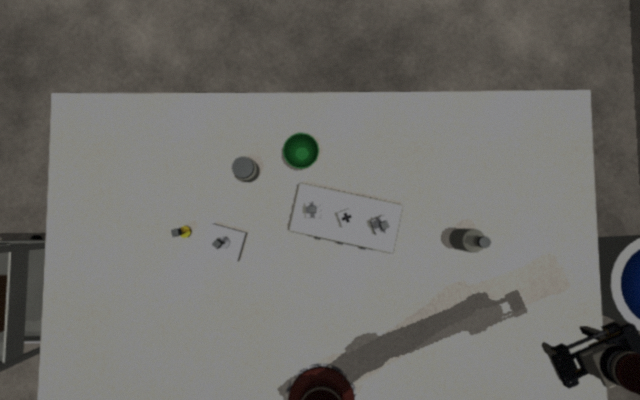

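View pics/side0.png

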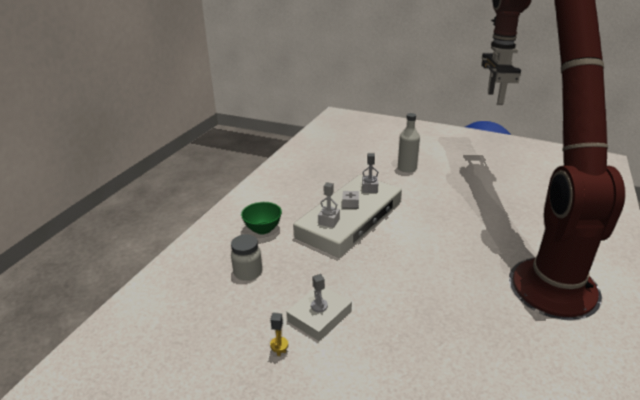

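View pics/wrist0.png

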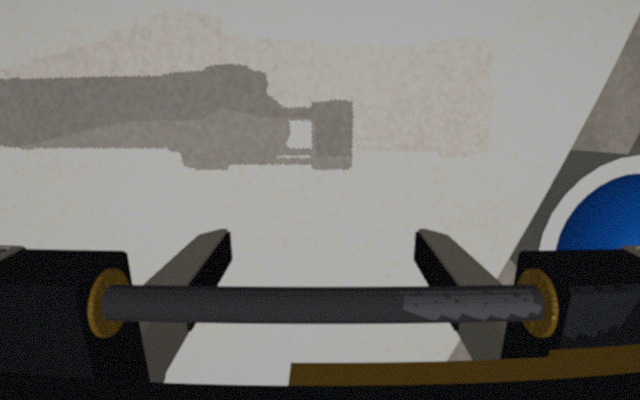

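The candidate spares are the grey paddle in the white stand (top 221,242; side 318,290), the yellow look-alike (top 181,231; side 278,330) and the two fitted paddles (top 310,209 and 378,225). I choose the grey one in the stand. The empty head is at top (347,217).

```bash
cat > h.py <<'E'
import numpy as np, cv2
from bench import read_state, optics, arm
def ray(p,uv):
    n=cv2.undistortPoints(np.array(uv,float).reshape(-1,1,2),p["intrinsics"],p["dist"]).reshape(-1,2)
    d=np.c_[n,np.ones(len(n))]@p["rotation"].T
    return p["xyz"],d
def onz(p,uv,z):
    o,d=ray(p,uv); t=(z-o[2])/d[:,2]; return o+d*t[:,None]
def tri(p1,u1,p2,u2):
    o1,d1=ray(p1,[u1]);o2,d2=ray(p2,[u2]);d1=d1[0]/np.linalg.norm(d1);d2=d2[0]/np.linalg.norm(d2)
    s,t=np.linalg.lstsq(np.c_[d1,-d2],o2-o1,rcond=None)[0]
    return (o1+s*d1+o2+t*d2)/2, np.linalg.norm(o1+s*d1-o2-t*d2)
def proj(p,X):
    r,_=cv2.Rodrigues(p["rotation"].T); 
    return cv2.projectPoints(np.array(X,float).reshape(-1,1,3),r,-p["rotation"].T@p["xyz"],p["intrinsics"],p["dist"])[0].reshape(-1,2)
E
python3 - <<'E'
import cv2,numpy as np
from h import *
a=cv2.imread("pics/top0.png");b=cv2.imread("pics/side0.png")
c1=cv2.resize(a[175:275,160:420],None,fx=3,fy=3,interpolation=cv2.INTER_CUBIC)
c2=cv2.resize(b[140:360,240:420],None,fx=1.35,fy=1.35,interpolation=cv2.INTER_CUBIC)
o=np.zeros((600,780,3),np.uint8);o[:300,:780]=c1;h,w=c2.shape[:2];o[300:300+h,:w]=c2
c3=cv2.resize(a[215:270,195:260],None,fx=5,fy=5,interpolation=cv2.INTER_CUBIC);o[300:575,300:625]=c3
cv2.imwrite("pics/crop0.png",o)
pt=optics.camera_params("top");ps=optics.camera_params("side")
print("spare grip",tri(pt,(217,244),ps,(318.5,282)))
print("yellow",onz(pt,[(176,233)],100))
print("head",tri(pt,(347,217),ps,(350,195)), onz(pt,[(347,217)],80))
print("flask/jar/bowl",onz(pt,[(483,241),(245,165),(300,150)],90))
E
```

```text
spare grip (array([473.68189405, 293.25857639,  99.57536683]), np.float64(2.309265918527762))
yellow [[504.46727647 409.41388447 100.        ]]
head (array([548.9464441 , -78.21140285,  77.92692666]), np.float64(2.893625502480801)) [[547.57633329 -78.61085136  80.        ]]
flask/jar/bowl [[ 477.46760903 -464.92534662   90.        ]
 [ 699.90489684  217.09965318   90.        ]
 [ 743.10581859   57.17452002   90.        ]]
```

View pics/crop0.png

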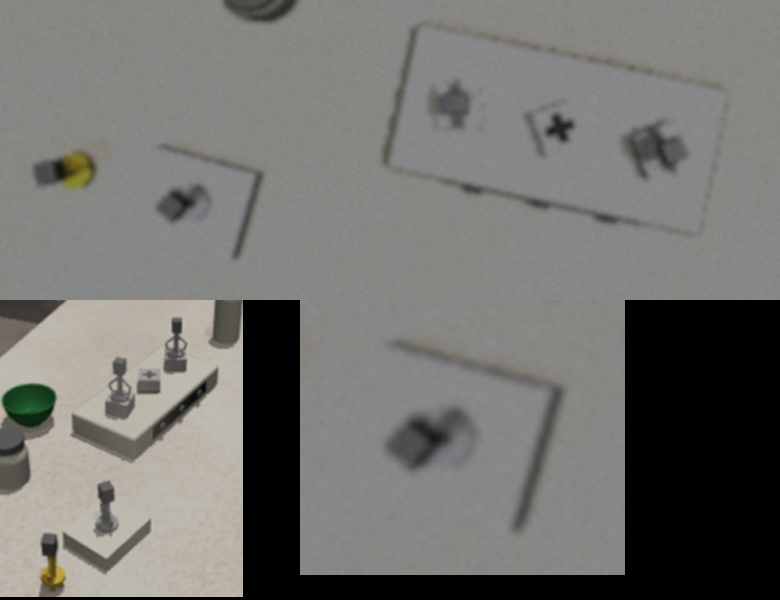

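The crop confirms it: the grey paddle is in the white stand, and the yellow one stands free beside it. First I fly over the empty head to measure its slots with the wrist camera.

>>> apply_moves --motion "0.6 1 0 0 0 0 1;0.6 1 0 0 0 0 1;0.6 1 0 0 0 0 1;0.6 1 0 0 0 0 1;0.6 1 0 0 0 0 1;0.6 1 0 0 0 0 1;0.6 1 0 0 0 0 1"

```text
time: 0.73
tool_pos: [400.6, -348.0, 404.7]
ee_rot: [[0.385, -0.923, -0.0], [-0.923, -0.385, 0.0], [-0.0, 0.0, -1.0]]
contact_force: [1.3, 0.2, 0.4]
finger_gap: 92.9
```

>>> apply_moves --motion "0.6 1 0 0 0 0 1;0.6 1 0 0 0 0 1;0.6 1 0 0 0 0 1;0.6 1 0 0 0 0 1;0.6 1 0 0 0 0 1;0.6 1 0 0 0 0 1;0.6 1 0 0 0 0 1;0.6 1 0 0 0 0 1;0.6 1 0 0 0 0 1"

```text
time: 1.48
tool_pos: [551.0, -96.5, 404.3]
ee_rot: [[0.391, -0.92, -0.0], [-0.92, -0.391, 0.002], [-0.002, -0.0, -1.0]]
contact_force: [-0.4, -1.1, 0.7]
finger_gap: 93.0
```

>>> apply_moves --motion "0 0.09 -0.1 0 0 0 1;0 0.09 -0.1 0 0 0 1;0 0.09 -0.1 0 0 0 1;0 0.09 -0.1 0 0 0 1"

```text
time: 1.82
tool_pos: [549.7, -79.5, 380.2]
ee_rot: [[0.382, -0.924, -0.0], [-0.924, -0.382, -0.001], [0.001, 0.001, -1.0]]
contact_force: [0.5, -0.5, 0.5]
finger_gap: 92.8
```

Run:
```python
from h import *
import pickle
s=read_state();p=optics.camera_params("wrist");im=optics.read_camera("wrist")
print(s['time'],s['tool_pos'],s['joint_velocities'].max())
cv2.imwrite("pics/w1.png",im[:,:,::-1]);pickle.dump((s,p),open("w1.pkl","wb"))
```

```text
1.8167 [549.74248919 -79.46125189 380.21841596] 0.4115764434706801
```

View pics/w1.png

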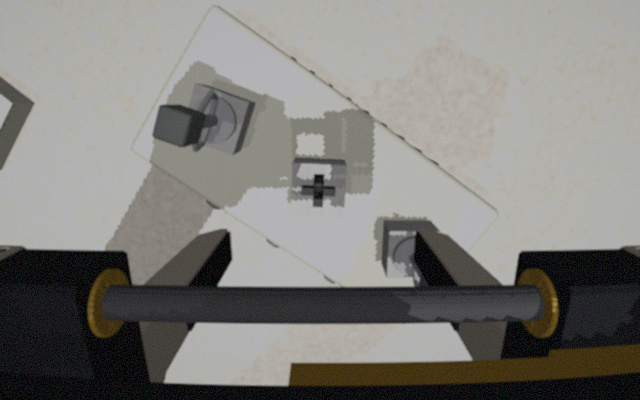

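Run:
```python
import cv2
a=cv2.imread("pics/w1.png")
cv2.imwrite("pics/w1c.png",cv2.resize(a[150:225,275:365],None,fx=8,fy=8,interpolation=cv2.INTER_NEAREST))
print(a[174:208,302:338].mean(2).astype(int))
```

```text
[[169 167 172 ... 118 116 116]
 [169 171 169 ... 123 121 119]
 [168 169 172 ... 123 123 121]
 ...
 [177 178 179 ... 123 130 143]
 [176 179 178 ... 143 151 167]
 [176 177 177 ... 163 171 178]]
```

View pics/w1c.png

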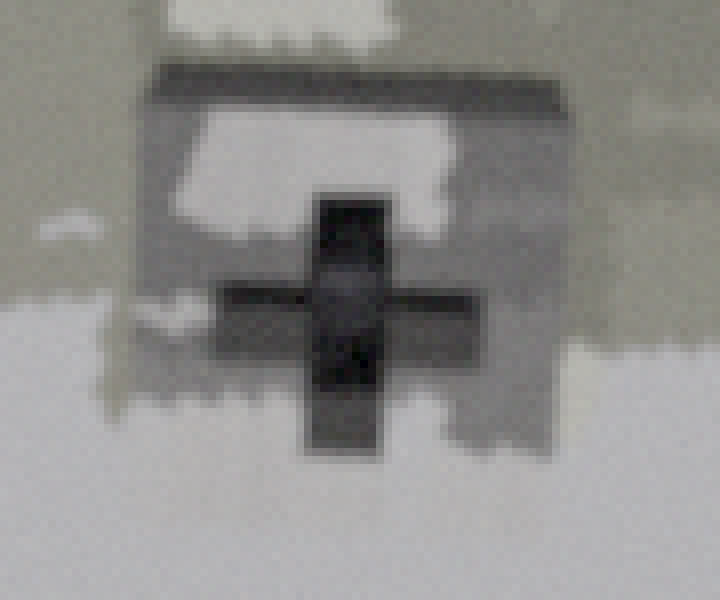

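Run:
```python
from h import *
import pickle
s,p=pickle.load(open("w1.pkl","rb"))
f=lambda l:[(x/8+274.5,y/8+149.5) for x,y in l]
P=onz(p,f([(353,194),(343,460),(212,322),(480,330)]),80)
print(P, P.mean(0),(P[0]+P[1])/2,(P[2]+P[3])/2)
for a,b in((0,1),(2,3)):
    d=P[b]-P[a];print(np.linalg.norm(d),np.degrees(np.arctan2(d[1],d[0])))
H=onz(p,f([(145,106),(572,118)]),80);print(H,np.linalg.norm(H[0]-H[1]),np.degrees(np.arctan2(*(H[1]-H[0])[1::-1])))
x=s['ee_rot'][:,0];print("tool x yaw",np.degrees(np.arctan2(x[1],x[0])))
```

```text
[[562.02006953 -71.421283    80.        ]
 [535.67230178 -81.08458429  80.        ]
 [544.19295453 -63.13132814  80.        ]
 [553.86330562 -88.80676928  80.        ]] [548.93715787 -76.11099118  80.        ] [548.84618566 -76.25293365  80.        ] [549.02813008 -75.96904871  80.        ]
28.06393160598395 -159.85899437242497
27.436179903834716 -69.36171085244176
[[562.3929231  -48.70677339  80.        ]
 [577.60637315 -88.81688556  80.        ]] 42.8983701436276 -69.22865748126867
tool x yaw -67.51157340153115
```

Run:
```python
from h import *
print(read_state()['joints'].round(1))
```

```text
[  9.1  28.3  -4.8  99.3   2.9  52.4 -64.4]
```

>>> apply_moves --motion "0 0 0 0 0 0.76 1;0 0 0 0 0 0.76 1;0 0 0 0 0 0.76 1;0 0 0 0 0 0.76 1;0 0 0 0 0 0.76 1;0 0 0 0 0 0.76 1;0 0 0 0 0 0.76 1;0 0 0 0 0 0.76 1;0 0 0 0 0 0.76 1;0 0 0 0 0 0.76 1;0 0 0 0 0 0.76 1;0 0 0 0 0 0.76 1;0 0 0 0 0 0.76 1;0 0 0 0 0 0.76 1;0 0 0 0 0 0.76 1"

```text
time: 3.12
tool_pos: [550.0, -78.5, 380.2]
ee_rot: [[0.943, 0.333, 0.001], [0.333, -0.943, -0.001], [0.001, 0.001, -1.0]]
contact_force: [0.2, 0.2, 0.2]
finger_gap: 93.3
```

Run:
```python
from h import *
import pickle
s=read_state();p=optics.camera_params("wrist");im=optics.read_camera("wrist")
print(s['time'],s['tool_pos'],s['joints'])
cv2.imwrite("pics/w2.png",im[:,:,::-1]);pickle.dump((s,p),open("w2.pkl","wb"))
c=proj(p,[[548.5,-77,80]])[0];print(c);u,v=int(c[0])-45,int(c[1])-37;print(u,v)
cv2.imwrite("pics/w2c.png",cv2.resize(im[v:v+75,u:u+90,::-1],None,fx=8,fy=8,interpolation=cv2.INTER_NEAREST))
```

```text
3.1167 [550.02491693 -78.52241315 380.21793602] [ 24.33495279  30.66025638 -28.54899337  98.83101903  17.38040074
  54.88390223   8.52082208]
[321.35274168 188.61450211]
276 151
```

View pics/w2c.png

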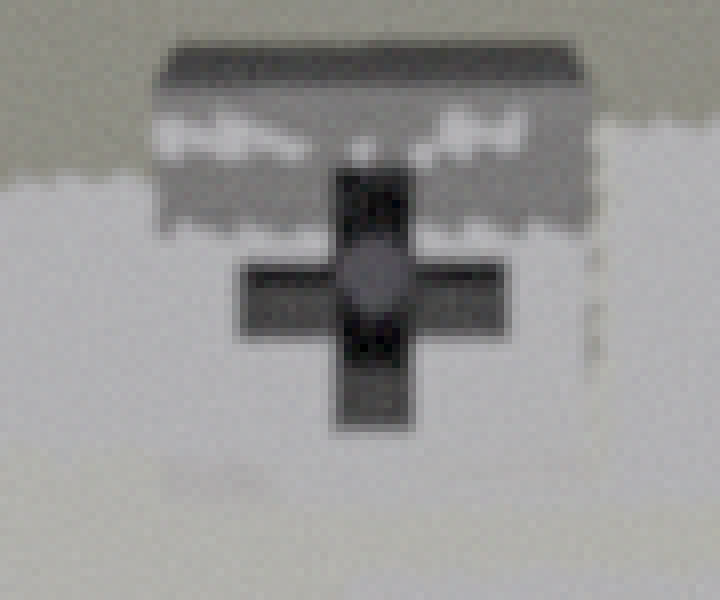

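Run:
```python
from h import *
import pickle
s1,p1=pickle.load(open("w1.pkl","rb"));s2,p2=pickle.load(open("w2.pkl","rb"))
f=lambda l:[(x/8+275.5,y/8+150.5) for x,y in l]
P=onz(p2,f([(373,170),(372,432),(240,300),(506,300)]),80)
print(P.mean(0),(P[0]+P[1])/2,(P[2]+P[3])/2)
for a,b in((0,1),(2,3)):
    d=P[b]-P[a];print(np.linalg.norm(d),np.degrees(np.arctan2(d[1],d[0])))
H=onz(p2,f([(155,88),(585,88)]),80);print(np.linalg.norm(H[0]-H[1]),np.degrees(np.arctan2(*(H[1]-H[0])[1::-1])))
x=s2['ee_rot'][:,0];print("tool x yaw",np.degrees(np.arctan2(x[1],x[0])))
m1=np.array([548.94,-76.11]);m2=P.mean(0)[:2]
# m = h + R e  (tool frame 2D)
R1=s1['ee_rot'][:2,:2];R2=s2['ee_rot'][:2,:2]
A=np.r_[np.c_[np.eye(2),R1],np.c_[np.eye(2),R2]]
print("head,e_tool",np.linalg.solve(A,np.r_[m1,m2]))
print("in tool frame", R2.T@(m2-s2['tool_pos'][:2]),R1.T@(m1-s1['tool_pos'][:2]))
```

```text
[548.94371027 -76.43796612  80.        ] [548.96415622 -76.57334586  80.        ] [548.92326431 -76.30258639  80.        ]
27.515148543067955 -70.83914623767876
27.16680872426333 19.399002207497507
43.11379768850054 19.39522192716275
tool x yaw 19.461188625356534
head,e_tool [ 5.49114740e+02 -7.62720272e+01 -2.16543511e-01  9.94769459e-02]
in tool frame [-0.32496289 -2.32557982] [-3.40335895 -0.54037507]
```

>>> apply_moves --motion "-0.15 1 0 0 0 0 1;-0.15 1 0 0 0 0 1;-0.15 1 0 0 0 0 1;-0.15 1 0 0 0 0 1;-0.15 1 0 0 0 0 1;-0.15 1 0 0 0 0 1;-0.15 1 0 0 0 0 1"

```text
time: 3.75
tool_pos: [509.4, 182.4, 381.1]
ee_rot: [[0.937, 0.35, 0.001], [0.35, -0.937, 0.008], [0.004, -0.008, -1.0]]
contact_force: [0.5, 1.3, 0.8]
finger_gap: 93.2
```

>>> apply_moves --motion "-0.15 0.48 0 0 0 0 0;-0.15 0.48 0 0 0 0 0;-0.15 0.48 0 0 0 0 0;-0.15 0.48 0 0 0 0 0;-0.15 0.48 0 0 0 0 0;-0.15 0.48 0 0 0 0 0"

```text
time: 4.25
tool_pos: [475.3, 292.1, 379.6]
ee_rot: [[0.942, 0.337, 0.0], [0.337, -0.942, -0.001], [-0.0, 0.001, -1.0]]
contact_force: [0.3, -0.1, 0.6]
finger_gap: 57.7
```

Run:
```python
from h import *
import pickle
s=read_state();p=optics.camera_params("wrist");im=optics.read_camera("wrist")
print(s['time'],s['tool_pos'],s['joints'])
cv2.imwrite("pics/w3.png",im[:,:,::-1]);pickle.dump((s,p),open("w3.pkl","wb"))
```

```text
4.25 [475.26271966 292.06780842 379.6245988 ] [-15.18049079  30.97748848 -28.95543987  98.48635304  17.76772929
  55.16482315 -31.27189067]
```

View pics/w3.png

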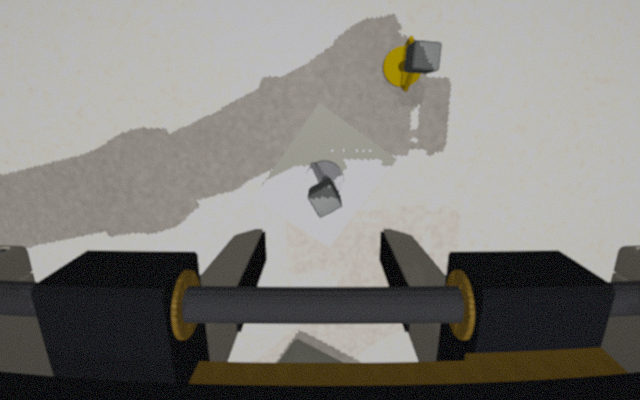

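Run:
```python
import cv2
a=cv2.imread("pics/w3.png")
cv2.imwrite("pics/w3c.png",cv2.resize(a[155:225,280:370],None,fx=8,fy=8,interpolation=cv2.INTER_NEAREST))
```

```text
(no output)
```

View pics/w3c.png

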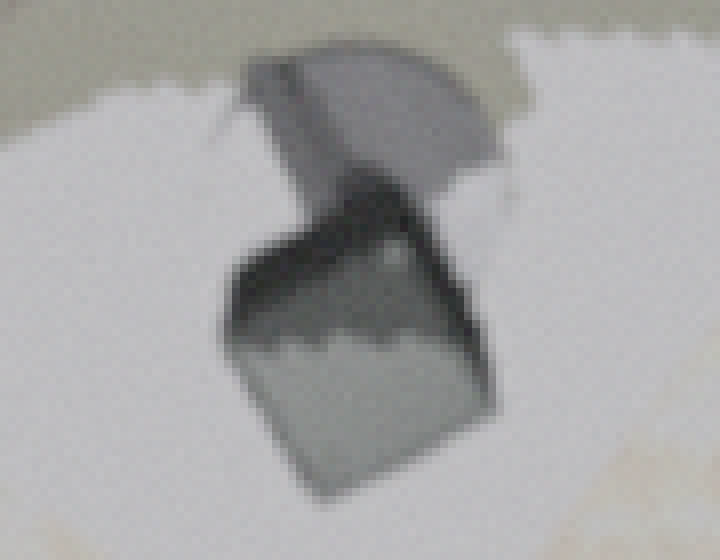

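Run:
```python
from h import *
import pickle
s,p=pickle.load(open("w3.pkl","rb"))
f=lambda l:[(x/8+279.5,y/8+154.5) for x,y in l]
P=onz(p,f([(226,345),(322,502),(494,410),(398,245)]),112)
print(P,P.mean(0))
for i in range(4):
    d=P[(i+1)%4]-P[i];print(np.linalg.norm(d),np.degrees(np.arctan2(d[1],d[0]))%90)
x=s['ee_rot'][:,0];print("tool x yaw",np.degrees(np.arctan2(x[1],x[0])),s['tool_pos'])
```

```text
[[464.06374252 291.09204034 112.        ]
 [477.28555472 279.88401439 112.        ]
 [489.1530194  293.50034973 112.        ]
 [475.6199649  305.10932733 112.        ]] [476.53057039 292.39643295 112.        ]
17.333094457399195 49.71231841900026
18.06215120253754 48.92586839253286
17.83008482458608 49.37621850315463
18.16674462328085 50.49692713011865
tool x yaw 19.669842566255202 [475.26271966 292.06780842 379.6245988 ]
```

>>> apply_moves --motion "0.006 0 0 0 0 0.262 0;0.006 0 0 0 0 0.262 0;0.006 0 0 0 0 0.262 0;0.006 0 0 0 0 0.262 0;0.006 0 0 0 0 0.262 0;0.006 0 -0.12 0 0 0.262 0;0.006 0 -0.24 0 0 0.262 0;0.006 0 -0.34 0 0 0.262 0;0.006 0 -0.42 0 0 0.262 0;0.006 0 -0.458 0 0 0.262 0;0.006 0 -0.458 0 0 0.262 0"

```text
time: 5.22
tool_pos: [476.8, 290.8, 263.1]
ee_rot: [[0.649, 0.761, -0.003], [0.761, -0.649, -0.004], [-0.005, -0.0, -1.0]]
contact_force: [-0.5, 0.1, -0.7]
finger_gap: 46.7
```

Run:
```python
from h import *
import pickle
s=read_state();p=optics.camera_params("wrist");im=optics.read_camera("wrist")
print(s['time'],s['tool_pos'],s['contact_force'],s['finger_gap'])
cv2.imwrite("pics/w4.png",im[:,:,::-1]);pickle.dump((s,p),open("w4.pkl","wb"))
```

```text
5.2167 [476.75554471 290.79191995 263.14857523] [-0.53406432  0.09843083 -0.69877844] 46.658642804568416
```

View pics/w4.png

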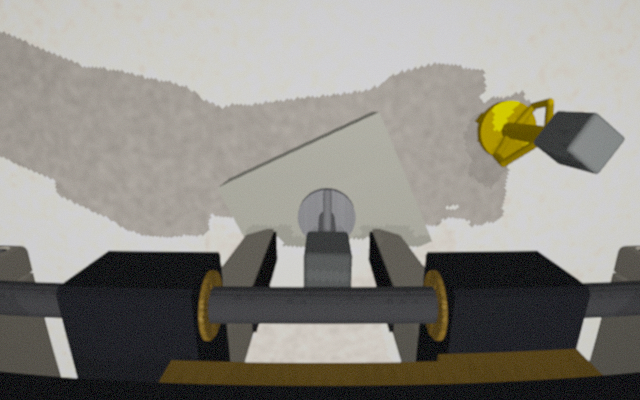

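The grip stands square between the open fingers (about columns 304-351, fingers at 275 and 370), so I close.

>>> apply_moves --motion "0 0 0 0 0 0 -1;0 0 0 0 0 0 -1;0 0 0 0 0 0 -1;0 0 0 0 0 0 -1;0 0 0 0 0 0 -1;0 0 0 0 0 0 -1;0 0 0 0 0 0 -1"

```text
time: 5.85
tool_pos: [476.7, 292.7, 266.0]
ee_rot: [[0.646, 0.763, 0.001], [0.763, -0.646, 0.0], [0.001, 0.001, -1.0]]
contact_force: [-0.6, -0.8, 5.3]
finger_gap: 20.0
```

>>> apply_moves --motion "0 0 0.1 0 0 0 -1;0 0 0.2 0 0 0 -1;0 0 0.32 0 0 0 -1;0 0 0.44 0 0 0 -1;0 0 0.56 0 0 0 -1;0 0 0.56 0 0 0 -1;0 0 0.56 0 0 0 -1"

```text
time: 6.43
tool_pos: [476.4, 292.8, 406.5]
ee_rot: [[0.646, 0.763, 0.003], [0.763, -0.646, 0.002], [0.003, 0.001, -1.0]]
contact_force: [-0.1, -0.5, -1.0]
finger_gap: 19.7
```

Run:
```python
from h import *
import pickle
s=read_state();p=optics.camera_params("wrist");im=optics.read_camera("wrist")
print(s['time'],s['tool_pos'],s['contact_force'],s['finger_gap'],s['joints'])
cv2.imwrite("pics/w5.png",im[:,:,::-1]);pickle.dump((s,p),open("w5.pkl","wb"))
im=optics.read_camera("side");cv2.imwrite("pics/s5.png",im[:,:,::-1])
```

```text
6.4333 [476.42898049 292.7699888  406.46746694] [-0.12270445 -0.52579915 -0.99594367] 19.748960502721758 [ -9.56112127  31.1737955  -38.25613151  96.12550401  21.73113242
  60.14360068  -5.00255616]
```

View pics/w5.png

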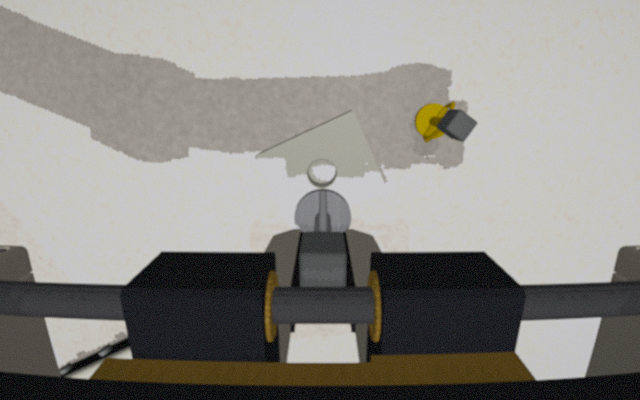

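View pics/s5.png

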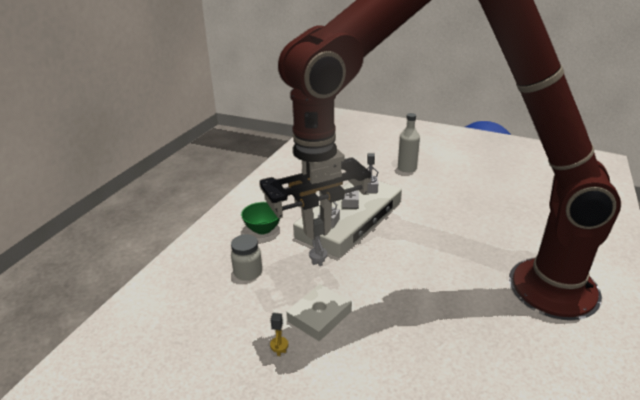

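Run:
```python
import cv2
a=cv2.imread("pics/w5.png")
cv2.imwrite("pics/w5c.png",cv2.resize(a[180:250,278:368],None,fx=8,fy=8,interpolation=cv2.INTER_NEAREST))
```

```text
(no output)
```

View pics/w5c.png

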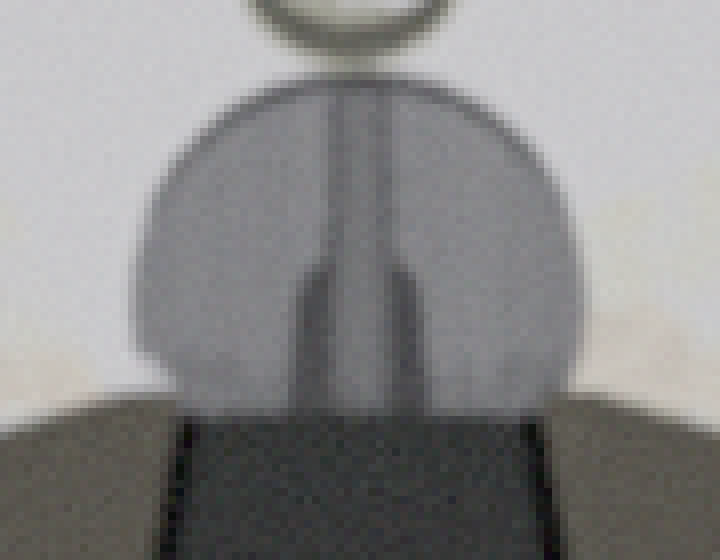

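Run:
```python
from h import *
import pickle
from scipy.optimize import least_squares
s,p=pickle.load(open("w5.pkl","rb"))
f=lambda l:[(x/8+277.5,y/8+179.5) for x,y in l]
zc=s['tool_pos'][2]-167.3-88+26
P=onz(p,f([(360,84),(212,145),(510,145),(139,300),(580,300)]),zc)
T=(P-s['tool_pos'])@s['ee_rot']
print(T)
r=least_squares(lambda q:np.hypot(T[:,0]-q[0],T[:,1]-q[1])-q[2],[0,0,18]);print(r.x,r.fun)
r=least_squares(lambda q:np.hypot(T[:,0]-q[0],T[:,1]-q[1])-18,[0,0]);print(r.x,r.fun)
```

```text
[[-1.07291738e-01 -1.82809088e+01  2.29283424e+02]
 [-1.14799662e+01 -1.34788958e+01  2.29255771e+02]
 [ 1.14095379e+01 -1.34383009e+01  2.29320608e+02]
 [-1.73571402e+01 -9.80955489e-01  2.29250957e+02]
 [ 1.70268742e+01 -9.15874162e-01  2.29348356e+02]]
[-0.13189953 -0.89710986 17.15102727] [ 0.23278908 -0.20759324 -0.10737006  0.07441748  0.00775674]
[-0.13595318  0.1510435 ] [ 0.43197457 -0.26692697 -0.16832465 -0.74164826 -0.80404242]
```

>>> apply_moves --motion "0 0 0.18 0 0 -0.06 -1;0.06 -0.16 0.18 0 0 -0.12 -1;0.144 -1 0.18 0 0 -0.26 -1;0.144 -1 0.18 0 0 -0.26 -1;0.144 -1 0.18 0 0 -0.26 -1;0.144 -1 0.18 0 0 -0.26 -1;0.144 -1 0.18 0 0 -0.26 -1;0.144 -1 0.18 0 0 -0.26 -1;0.144 -1 0.18 0 0 -0.26 -1"

```text
time: 7.28
tool_pos: [512.7, 38.2, 447.9]
ee_rot: [[0.943, 0.333, -0.005], [0.333, -0.943, -0.002], [-0.005, 0.001, -1.0]]
contact_force: [-0.7, 1.2, -0.1]
finger_gap: 20.0
```

>>> apply_moves --motion "0.146 -0.476 0 0 0 0 -1;0.146 -0.476 0 0 0 0 -1;0.146 -0.476 0 0 0 0 -1;0.146 -0.476 0 0 0 0 -1;0.146 -0.476 0 0 0 0 -1;0.146 -0.476 0 0 0 0 -1;0.146 -0.476 0 0 0 0 -1"

```text
time: 7.87
tool_pos: [548.9, -73.6, 449.7]
ee_rot: [[0.938, 0.346, -0.001], [0.346, -0.938, 0.002], [-0.001, -0.002, -1.0]]
contact_force: [-0.6, 0.5, -0.7]
finger_gap: 19.9
```

Run:
```python
from h import *
import pickle
s=read_state();p=optics.camera_params("wrist");im=optics.read_camera("wrist")
x=s['ee_rot'][:,0];print("tool x yaw",np.degrees(np.arctan2(x[1],x[0])))
print(s['time'],s['tool_pos'],s['contact_force'],s['finger_gap'],s['joints'])
cv2.imwrite("pics/w6.png",im[:,:,::-1]);pickle.dump((s,p),open("w6.pkl","wb"))
```

```text
tool x yaw 20.216270592874356
7.8667 [548.85544976 -73.59394061 449.74552197] [-0.59531732  0.50177152 -0.74198875] 19.89159958794341 [ 24.43611096  26.43767422 -29.06027472  93.33732105  13.80441455
  63.91162414  12.01655894]
```

View pics/w6.png

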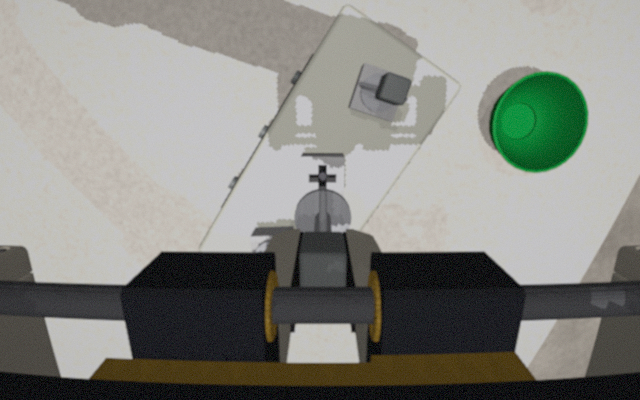

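>>> apply_moves --motion "0 0 -0.1 0 0 0 -1;0 0 -0.2 0 0 0 -1;0 0 -0.3 0 0 0 -1;0 0 -0.38 0 0 0 -1;0 0 -0.42 0 0 0 -1;0 0 -0.42 0 0 0 -1;0 0 -0.42 0 0 0 -1"

```text
time: 8.5
tool_pos: [549.3, -75.5, 345.7]
ee_rot: [[0.939, 0.343, 0.0], [0.343, -0.939, 0.0], [0.0, -0.0, -1.0]]
contact_force: [0.5, -0.1, -1.4]
finger_gap: 19.8
```

Run:
```python
from h import *
import pickle
s=read_state();p=optics.camera_params("wrist");im=optics.read_camera("wrist")
s2=read_state()
x=s['ee_rot'][:,0];print("tool x yaw",np.degrees(np.arctan2(x[1],x[0])))
print(s['time'],s['tool_pos'],s2['tool_pos'],s['contact_force'],s['finger_gap'])
cv2.imwrite("pics/w7.png",im[:,:,::-1]);pickle.dump((s,p),open("w7.pkl","wb"))
cv2.imwrite("pics/w7c.png",cv2.resize(im[165:245,272:372,::-1],None,fx=7,fy=7,interpolation=cv2.INTER_NEAREST))
b=optics.read_camera("side");cv2.imwrite("pics/s7c.png",cv2.resize(b[120:240,270:420,::-1],None,fx=4,fy=4,interpolation=cv2.INTER_CUBIC))
```

```text
tool x yaw 20.040252969348593
8.5 [549.26727297 -75.45965697 345.68096355] [549.5579104  -75.62915391 346.40906288] [ 0.46938074 -0.07326154 -1.44326891] 19.836100868867323
```

View pics/w7c.png

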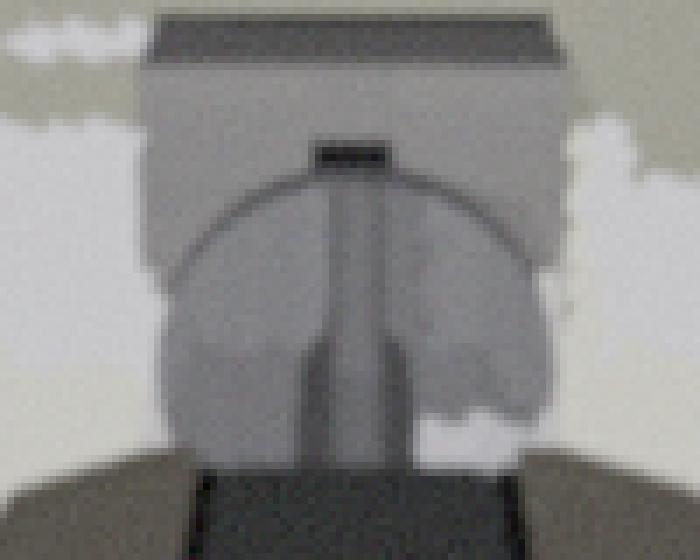

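View pics/s7c.png

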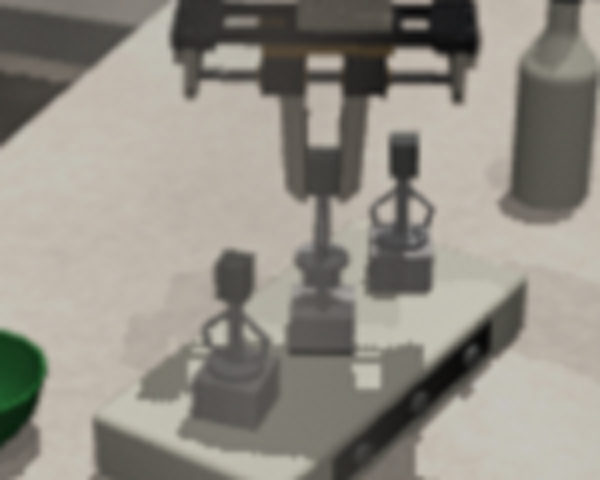

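Run:
```python
from h import *
import pickle
s,p=pickle.load(open("w7.pkl","rb"))
f=lambda l:[(x/7+271.5,y/7+164.5) for x,y in l]
t=s['tool_pos'];R=s['ee_rot']
def T(l,z): return ((onz(p,f(l),z)-t)@R).round(2)
print("hub edges",T([(140,200),(568,200),(145,64),(568,66)],80))
print("slot",T([(314,145),(391,145),(353,144)],80))
zc=t[2]-167.3-88+26
print("collar",zc,T([(357,180),(162,360),(551,360)],zc))
print("stem",T([(330,300),(385,300)],zc+20))
```

```text
hub edges [[-22.4   -7.21 265.67]
 [ 21.58  -7.16 265.69]
 [-21.57 -21.42 265.68]
 [ 21.3  -21.17 265.7 ]]
slot [[ -4.49 -12.98 265.68]
 [  3.38 -12.97 265.69]
 [ -0.5  -13.08 265.68]]
collar 116.38096355493929 [[-5.0000e-02 -1.8190e+01  2.2931e+02]
 [-1.7430e+01 -1.7100e+00  2.2929e+02]
 [ 1.7200e+01 -1.6800e+00  2.2931e+02]]
stem [[ -2.19 -13.2  209.3 ]
 [  2.2  -13.2  209.31]]
```

>>> apply_moves --motion "0 -0.002 0 0 0 0 -1;0 -0.002 -0.008 0 0 0 -1;0 -0.002 -0.016 0 0 0 -1;0 -0.002 -0.016 0 0 0 -1"

```text
time: 8.93
tool_pos: [548.9, -77.1, 341.2]
ee_rot: [[0.94, 0.341, -0.0], [0.341, -0.94, -0.0], [-0.0, 0.0, -1.0]]
contact_force: [-0.1, -0.1, -1.0]
finger_gap: 19.8
```

Run:
```python
from h import *
import pickle
s=read_state();p=optics.camera_params("wrist");im=optics.read_camera("wrist")
s2=read_state()
print(s['time'],s['tool_pos'],s2['tool_pos'],s['contact_force'],s['finger_gap'])
pickle.dump((s,p),open("w8.pkl","wb"))
cv2.imwrite("pics/w8c.png",cv2.resize(im[165:245,272:372,::-1],None,fx=7,fy=7,interpolation=cv2.INTER_NEAREST))
```

```text
8.9333 [548.89456764 -77.11216177 341.20774159] [548.89679984 -77.09447651 341.23477148] [-0.08432235 -0.13607072 -1.03404649] 19.781773165048772
```

View pics/w8c.png

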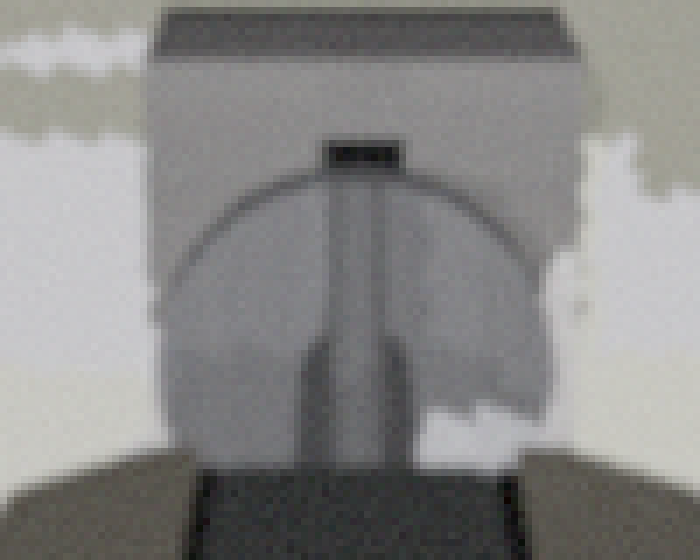

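Run:
```python
from h import *
import pickle
s,p=pickle.load(open("w8.pkl","rb"))
f=lambda l:[(x/7+271.5,y/7+164.5) for x,y in l]
t=s['tool_pos'];R=s['ee_rot']
def T(l,z): return ((onz(p,f(l),z)-t)@R).round(2)
print("hub edges",T([(147,200),(582,200),(150,60),(582,60)],80))
print("slot",T([(322,143),(405,143),(363,142)],80))
zc=t[2]-167.3-88+26
print("collar",zc,T([(357,180),(162,360),(551,360)],zc))
```

```text
hub edges [[-21.29  -8.34 261.21]
 [ 22.6   -8.3  261.2 ]
 [-20.67 -22.7  261.21]
 [ 22.29 -22.66 261.2 ]]
slot [[ -3.6  -14.21 261.21]
 [  4.72 -14.21 261.21]
 [  0.51 -14.31 261.21]]
collar 111.90774159100442 [[-5.000e-02 -1.819e+01  2.293e+02]
 [-1.744e+01 -1.710e+00  2.293e+02]
 [ 1.720e+01 -1.680e+00  2.293e+02]]
```

>>> apply_moves --motion "0.0025 0.0013 0 0 0 0 -1;0.0025 0.0013 0 0 0 0 -1;0.0025 0.0013 -0.012 0 0 0 -1;0.0025 0.0013 -0.02 0 0 0 -1;0.0025 0.0013 -0.028 0 0 0 -1;0.0025 0.0013 -0.036 0 0 0 -1;0.0025 0.0013 -0.044 0 0 0 -1;0.0025 0.0013 -0.044 0 0 0 -1"

```text
time: 9.65
tool_pos: [549.5, -76.7, 329.7]
ee_rot: [[0.94, 0.341, -0.001], [0.341, -0.94, 0.0], [-0.001, -0.0, -1.0]]
contact_force: [-0.3, 0.1, -1.7]
finger_gap: 19.5
```

Run:
```python
from h import *
import pickle
s=read_state();p=optics.camera_params("wrist");im=optics.read_camera("wrist")
s2=read_state()
print(s['time'],s['tool_pos'],s2['tool_pos'],s['contact_force'],s['ft_torque'],s['finger_gap'])
pickle.dump((s,p),open("w9.pkl","wb"))
cv2.imwrite("pics/w9c.png",cv2.resize(im[165:245,272:372,::-1],None,fx=7,fy=7,interpolation=cv2.INTER_NEAREST))
```

```text
9.65 [549.48774611 -76.68450546 329.70210322] [549.54917609 -76.65680801 329.92198552] [-0.28604137  0.07627172 -1.72224778] [-0.02386368 -0.11787012 -0.0079138 ] 19.515705591531802
```

View pics/w9c.png

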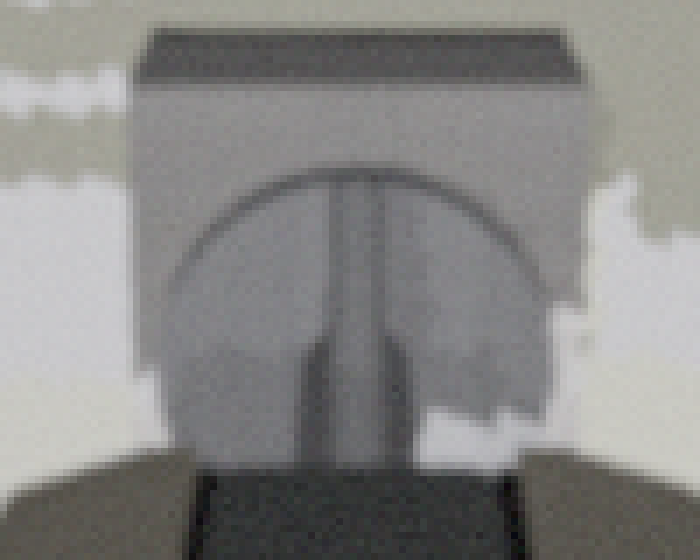

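The paddle has entered about 6 mm with no contact force and no slip in the grip. I continue down.

>>> apply_moves --motion "0 0 -0.01 0 0 0 -1;0 0 -0.02 0 0 0 -1;0 0 -0.03 0 0 0 -1;0 0 -0.04 0 0 0 -1;0 0 -0.05 0 0 0 -1;0 0 -0.056 0 0 0 -1;0 0 -0.056 0 0 0 -1;0 0 -0.056 0 0 0 -1"

```text
time: 10.37
tool_pos: [549.8, -76.6, 317.0]
ee_rot: [[0.94, 0.341, 0.001], [0.341, -0.94, -0.0], [0.0, 0.001, -1.0]]
contact_force: [-2.2, -0.7, 6.5]
finger_gap: 19.7
```

Run:
```python
from h import *
import pickle
s=read_state();p=optics.camera_params("wrist");im=optics.read_camera("wrist")
s2=read_state()
print(s['time'],s['tool_pos'],s2['tool_pos'],s['contact_force'],s['ft_torque'],s['finger_gap'])
pickle.dump((s,p),open("w10.pkl","wb"))
cv2.imwrite("pics/w10c.png",cv2.resize(im[165:245,272:372,::-1],None,fx=7,fy=7,interpolation=cv2.INTER_NEAREST))
b=optics.read_camera("side");cv2.imwrite("pics/s10c.png",cv2.resize(b[120:240,270:420,::-1],None,fx=4,fy=4,interpolation=cv2.INTER_CUBIC))
```

```text
10.3667 [549.7570617  -76.56753742 317.028948  ] [549.75344864 -76.5502702  317.06313044] [-2.22562674 -0.72281935  6.49823278] [-0.10728678  0.39200973  0.01787242] 19.6844264538771
```

View pics/w10c.png

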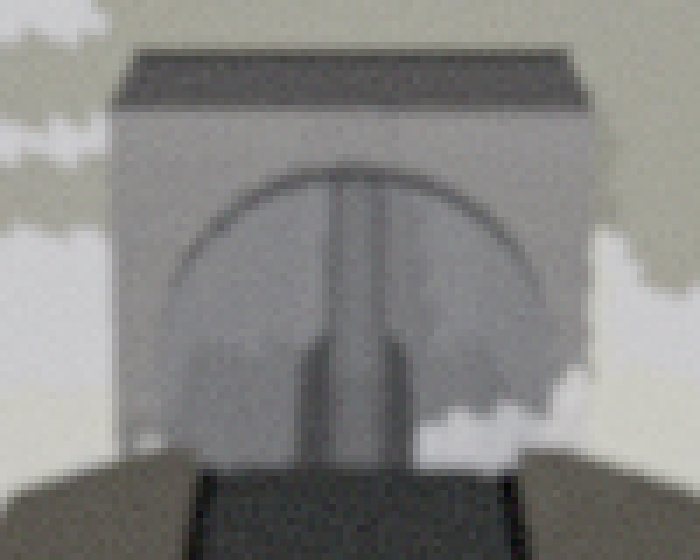

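View pics/s10c.png

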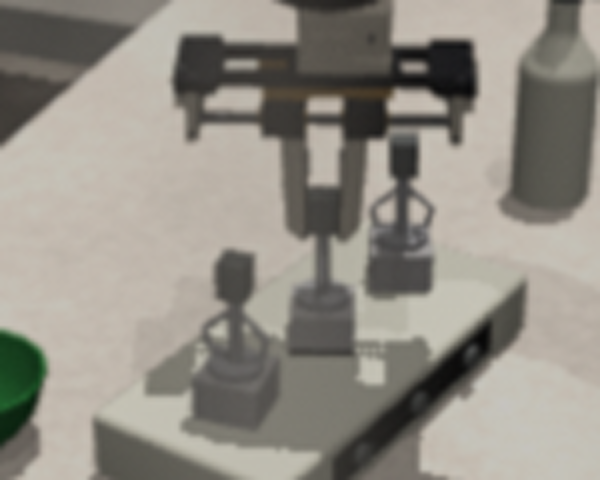

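>>> apply_moves --motion "-0.001 0 -0.004 0 0 0 -1;-0.0015 0 -0.008 0 0 0 -1;-0.0015 0 -0.012 0 0 0 -1;-0.0015 0 -0.012 0 0 0 -1;-0.0015 0 -0.012 0 0 0 -1"

```text
time: 10.88
tool_pos: [549.5, -76.4, 316.0]
ee_rot: [[0.94, 0.341, 0.002], [0.341, -0.94, -0.001], [0.001, 0.002, -1.0]]
contact_force: [-4.7, -0.3, 16.4]
finger_gap: 19.5
```

Run:
```python
from h import *
s=read_state();print(s['tool_pos'],s['contact_force'],s['ft_torque'],s['finger_gap'])
```

```text
[549.47887867 -76.36294281 316.0041126 ] [-4.65919165 -0.31270787 16.36114811] [-0.10276606  1.07630954  0.00396846] 19.548660909383827
```

>>> apply_moves --motion "-0.002 0 0.002 0 0 0 -1;-0.003 0 0.002 0 0 0 -1;-0.003 0 0.002 0 0 0 -1;-0.003 0 0.002 0 0 0 -1"

```text
time: 11.22
tool_pos: [549.1, -76.4, 316.0]
ee_rot: [[0.94, 0.341, 0.003], [0.341, -0.94, -0.001], [0.003, 0.002, -1.0]]
contact_force: [-2.5, -1.3, 12.4]
finger_gap: 19.6
```

Run:
```python
from h import *
import pickle
s=read_state();p=optics.camera_params("wrist");im=optics.read_camera("wrist")
s2=read_state()
print(s['time'],s['tool_pos'],s2['tool_pos'],s['contact_force'],s2['contact_force'],s['ft_torque'],s['finger_gap'])
t=s['tool_pos'];R=s['ee_rot']
cv2.imwrite("pics/w11c.png",cv2.resize(im[165:245,272:372,::-1],None,fx=7,fy=7,interpolation=cv2.INTER_NEAREST))
b=optics.read_camera("side");cv2.imwrite("pics/s11c.png",cv2.resize(b[120:240,270:420,::-1],None,fx=4,fy=4,interpolation=cv2.INTER_CUBIC))
```

```text
11.2167 [549.12441719 -76.44616365 316.01927989] [549.12538263 -76.47574153 315.98497692] [-2.52644673 -1.29189719 12.37268694] [-2.20742274 -0.02674242 12.70031087] [-0.1579091   0.58814593  0.00326577] 19.576894398627818
```

View pics/w11c.png

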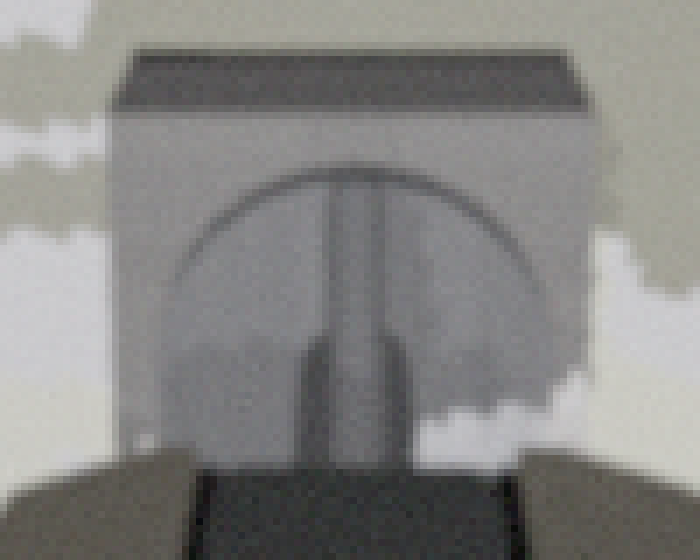

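View pics/s11c.png

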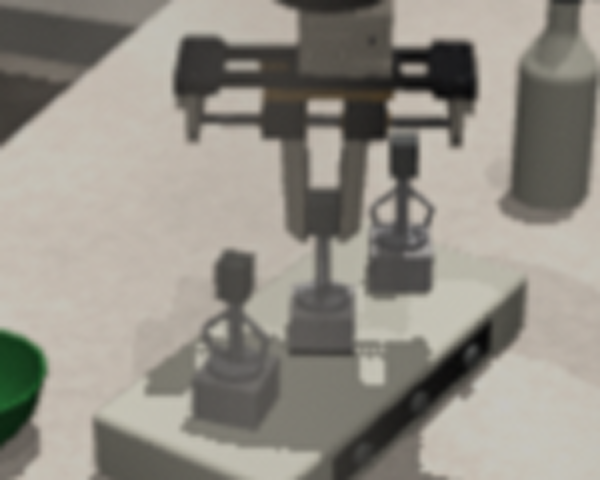

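The collar sits on the hub like its neighbours, and the tool stopped at z 316.0 with about 12.5 N upward. That is more than the spring's 8.4 N, so the collar is on the stop. The paddle has not slipped in the grip. I settle briefly, then hand in.

>>> apply_moves --motion "0 0 0 0 0 0 -1;0 0 0 0 0 0 -1;0 0 0 0 0 0 -1;0 0 0 0 0 0 -1"

```text
time: 11.65
tool_pos: [549.1, -76.5, 316.0]
ee_rot: [[0.94, 0.341, 0.003], [0.341, -0.94, -0.001], [0.003, 0.002, -1.0]]
contact_force: [-1.7, -0.5, 12.1]
finger_gap: 19.8
```

Run:
```python
from bench import ticket, read_state
s=read_state();print(s['time'],s['tool_pos'],s['contact_force'],s['finger_gap'])
if s['contact_force'][2]>9: print(ticket.finish_job())
```

```text
11.65 [549.13646051 -76.46507541 316.01953809] [-1.65822376 -0.54885465 12.13307531] 19.83902162189252
the job is handed in; nothing more can be done
None
```

I took the grey spare from its stand, turned it 30° to match the slots of the middle head (the empty one), and pressed it home. I handed in at 11.65 s, still gripping and pressing; no verdict was reported.

- **Seated:** the last pictures show the collar on the hub's top, level with the fitted paddles. The tool stopped at z 316.0 mm, and lowering the target further only raised the force. The upward push on the tool was about 12 N, above the spring's 8.4 N when home. The ejector's travel can't be read directly, so that is inferred from height and force.
- **Centred and held:** the final TCP was at (549.1, -76.5) mm, and I measured the head at about (549.1, -76.3) mm. The finger gap was 19.8 mm on the 20 mm grip, with no slip seen.
- **Jar, flask and bowl:** no path came near them, but I didn't re-measure them at the end.
- **Checks that disagreed:**
  - Measured sizes came out small, mostly 2–5% (about 10% for the grip).
  - The top camera put the head about 2 mm off the wrist camera's value, so I used the wrist's.
  - A sideways force of about 1.7 N remained, down from 4.7 N after I moved the tool 0.75 mm back and eased the push slightly.

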